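# Start the guarded jar mill: brake lever, then drive lever

## Robot

A 7-joint arm with a two-finger parallel gripper is mounted at the origin on the work surface. World frame = base frame: x ahead of the robot, y to its left, z up, the work surface at z = 0. Lengths are in m, angles in rad, forces in N, time in s.
With the tool pointing down it reaches from about 0.425 to 0.975 m from the base axis. Payload 16.7 kg.
Tool frame: the origin (TCP) lies at the very end of the fingers, on their centre line; the grasp point (between the pads) lies 19 mm behind it; z points along the fingers, y is the line along which they close (so a half turn about z gives the same grasp; the last joint's range is limited). The gripper opens to 85 mm and grips with 20 to 120 N. Pads are 22 mm wide; open, the fingers measure 114 mm over their backs; the gripper's body (76 mm by 85 mm) begins 54 mm behind the grasp point. The pads swing forward as they close: fully open they stand 13 mm farther back than shut.
Start: joints at [1.05, 0.426, 0.074, 1.606, -0.034, 1.111, -0.067], TCP at [0.245, -0.629, 0.231] pointing down, gripper open.
Joint ranges: [-2.85, 2.85], [-0.5, 2.14], [-1.23, 1.37], [0.21, 2.46], [-1.02, 4.16], [0.16, 2.05], [-2.73, 2.73]. Speed limits (rad/s): [1.89, 1.89, 2.39, 2.39, 3.01, 3.01, 3.01].

## Interface

Orientations are given as a 3x3 rotation matrix whose columns are the frame's x, y, z axes.
In Python, from cell import * gives the robot as it stands.
- The arm moves only by the tool apply_moves, never from a script. Its argument "series" is one flat list of numbers, 4 for each row, row after row: the shift along the tool's x, y, z scaled (see below), then the turn about the tool's z scaled (see below). A call has 1 to 20 rows; each row is the pose to reach, as a shift and turn from the pose commanded when the call began, along the tool's axes at that moment, turning the shorter way round; what a row does not reach only later rows make up. The controller multiplies each number of a shift by 0.8 m and each number of a turn by 180 degrees. A row lasts 1/12 s, in which the tool goes at most 41.7 mm and 7.16 degrees, less where a joint would pass 70% of its speed; a pose out of reach is approached as far as the arm can. A call with a number of a shift or a turn outside -1 to 1 is refused whole. A call with a gripper value outside its range is refused whole. "grip" is the opening, from -1 (shut) to 1 (fully open), so that 0 is half open, set as the call begins (left out, the last holds). The fingers move at their own pace and stop on an object; the grip force is fixed at half the most. Time passes only in rows, so rows that repeat a pose let the fingers close. It gives the time, the measured TCP pose, the force, the opening and the grip force at its end, in the units of the state.
- sense(): the state, without advancing time (a new reading comes with each control period).
- snapshot(name): name is "side" or "top" or "wrist"; returns the picture (480x640x3 uint8, blue, green, red); there is no depth.
- get_calibration(name): a dict with "intrinsics" (3x3 intrinsics, pixels), "xyz" and "orientation" of the camera in the world. Camera axes: x right, y down, z forward; pixel columns grow to the right and rows downward; lengths in m; the calibration is good to about 2 mm. A picture is of the moment at which its call begins: read the wrist's pose just before it. get_calibration takes no time and is no camera call; for the wrist camera it gives the pose at the moment of the call.
- job_done(): hands the job in; it is judged then, once.
The state is a dict: "clock": time; "q": joint angles; "joint_velocities": joint speeds; "effort": joint torques, N m; "position": TCP position; "eef_rot": TCP orientation; "contact_force": force on the tool from outside, world axes, zero at the start; "moment": the same for the moment, N m; "opening": finger opening in m; "grip_force": force on a finger pad.
Only numpy, scipy, OpenCV 4.12 (cv2) and the standard library are available. Lean on these libraries where they do the work, as an engineer would, in place of code of your own. Each camera call takes 0.05 s, during which the arm holds its last target. There are 200 camera calls.

## Task

Start up the jar mill: reach down through the windows of its guard with the closed fingertips and press the brake lever (small round pad) all the way down, then the drive lever (wide rectangular pad) all the way down, and withdraw. Touch nothing of the machine but the two levers, above all not the frame around the windows, and leave the jar on the rollers and everything else on the table where it is.

Things in the scene. Friction and masses are not known exactly. Their poses are not given: they have to be found in the camera images.
- mill: Benchtop jar mill, fixed. Origin on the table under the guard's middle; x from the guard's front wall (nearer the robot) to its back, y towards the roller bed, z up. Grey base 20 mm high, y -125 to 400 mm. Guard: grey box, x -66 to 86, y -115 to 115, topped by a 4 mm steel panel sloping 10 degrees: its top 143 mm high at the front, 155 over the origin, 170 at the back. Rollers at y 120 to 390.
- window_right (a point): Centre of the window in the panel on the mill's -y side (at mill x 0, y -50 mm), level with the panel's top surface; axes as the mill's. Window 80 mm (x) by 72 mm (y); a 28 mm bar lies between the two windows, 27 to 47 mm of frame around them.
- window_left (a point): Centre of the equal window on the mill's +y side (at mill x 0, y +50 mm), likewise.
- brake (a joint): Angle of the brake lever: about 0 to 0.08 rad (up) at the start, 0.28 rad fully down against its stop. Friction only, about 3.5 N at the pad: it stays where it is left.
- brake_pad (a point): Centre of the top of the brake lever's pad: a white round disc, 28 mm diameter, 6 mm thick, on a steel arm, under the middle of one of the two windows (either one). Hinged 75 mm behind the pad (mill +x); the pad goes down as the joint grows: its centre is 13.5 mm below the panel's top surface (at the window's centre) at 0 rad, 34.5 mm below it fully down. Nearly level all the way.
- drive (a joint): Angle of the drive lever, same range, friction and behaviour as the brake lever.
- drive_pad (a point): Centre of the top of the drive lever's pad, a white rectangular plate 34 mm (x) by 46 mm (y), under the middle of the other window; same heights and travel as the brake lever.
- jar: White ceramic milling jar, 100 mm diameter, 170 mm long with its black lid, loose, lying along the mill's y on the rollers, its top 148 to 150 mm above the table; origin at its middle. To be left alone.
- glaze_jar: Lidded jar, 54 mm diameter, 75 mm tall, standing in front of the guard; origin under it. To be left alone.
- spatula: Wooden-handled spatula, 180 mm long, lying in front of the guard. To be left alone.
- dish: Grey bowl, 96 mm wide, 35 mm tall, on a round wooden board 18 mm thick right of the mill; origin under it. To be left alone.
- star_dish: Grey star-shaped dish, about 95 mm wide, 20 mm tall, on the same board. To be left alone.
- mug: White mug, 80 mm wide, 90 mm tall, standing in front of the mill's roller bed; origin under it. To be left alone.
- brush: Brush, 200 mm long, lying on the table along the mill's right-hand (-y) end. To be left alone.

How it is judged:
By the outcome, as a careful person would: the job done as asked, in the order asked, and still so for the second after the job is handed in, with the robot touching nothing.
It also fails if it takes over 42 s, if anything falls off the work surface, if the arm or the gripper's body presses on something with over 40 N, if the wrist force passes 120 N, or if a joint passes its speed limit or range.

## Working session

There is one attempt and no reset: what is moved stays moved. The work goes in short steps, Python scripts to look and compute and a tool call to move; the robot and the scene stay as the last step left them, time stands still between calls to the robot, and variables do not carry over. Pictures are saved under pics/ and viewed, at most 10 in all, crops included, and the job is handed in when it is done.

Besides the shell and the picture viewer there is one more tool, called after ">>>" by a JSON object that holds its "api" and its "payload", one argument or row to a line. apply_moves: Moves the arm, as the interface text tells. Its arguments: {"type":"object","properties":{"series":{"type":"array","items":{"type":"number"}},"grip":{"type":"number"}},"required":["series"]}

```bash
mkdir -p pics; python3 - <<'E'
from cell import *
import cv2
for n in("top","side"):
    cv2.imwrite(f"pics/{n}0.png",snapshot(n)); c=get_calibration(n); print(n,c)
s=sense();print(s["clock"],s["position"],s["eef_rot"],s["opening"])
E
```

```text
top {'intrinsics': array([[564.60578553,   0.        , 322.62134676],
       [  0.        , 564.60578553, 238.30922189],
       [  0.        ,   0.        ,   1.        ]]), 'xyz': array([ 0.38336839, -0.10194962,  1.26157221]), 'orientation': array([[-0.01617179, -0.99066181,  0.13537968],
       [-0.99968622,  0.01861038,  0.01676674],
       [-0.01912963, -0.13506605, -0.99065192]])}
side {'intrinsics': array([[476.04821501,   0.        , 321.97949711],
       [  0.        , 476.04821501, 240.22740499],
       [  0.        ,   0.        ,   1.        ]]), 'xyz': array([0.3255176 , 0.93691825, 0.78502526]), 'orientation': array([[-0.98167235, -0.08886118,  0.16859148],
       [-0.18991384,  0.52984548, -0.82655702],
       [-0.0158786 , -0.84342603, -0.53701062]])}
0.1 [ 0.24444126 -0.6288043   0.23068387] [[ 9.32063094e-01  3.62295703e-01 -4.60728518e-04]
 [ 3.62295991e-01 -9.32062537e-01  1.02031233e-03]
 [-5.97730174e-05 -1.11791556e-03 -9.99999373e-01]] 0.08544059900646736
```

View pics/top0.png

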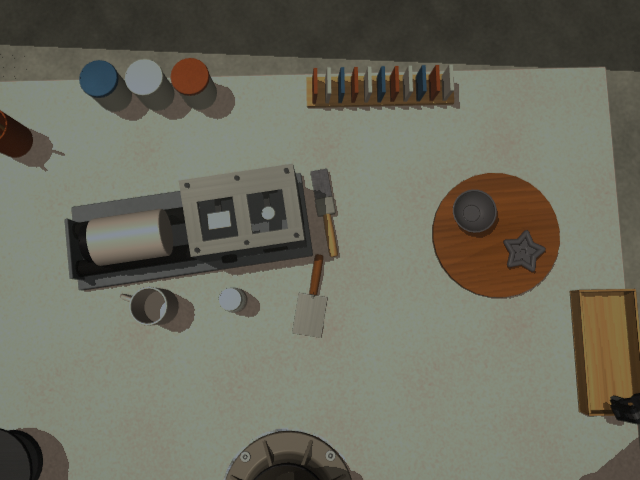

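View pics/side0.png

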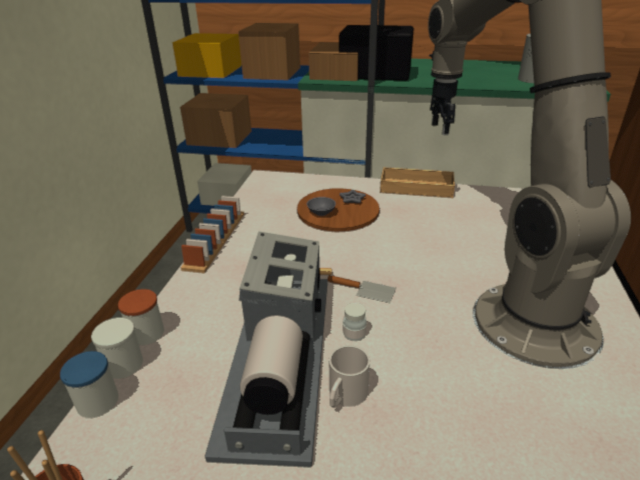

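Top view: the round brake pad is at about (268,213) in the right window, and the rectangular drive pad is at about (219,220) in the left window. The glaze jar (232,300) and spatula are in front. I'll measure the panel and windows next.

```bash
cat > h.py <<'E'
from cell import *
import cv2, numpy as np
def ray(c,px,z):
    K=c["intrinsics"];d=c["orientation"]@np.linalg.solve(K,[px[0],px[1],1.]);o=c["xyz"]
    return o+d*(z-o[2])/d[2]
E
python3 - <<'E'
from h import *
im=cv2.imread("pics/top0.png"); c=get_calibration("top")
x0,y0=170,155
crop=im[y0:y0+115,x0:x0+150]
cv2.imwrite("pics/crop0.png",cv2.resize(crop,None,fx=5,fy=5,interpolation=cv2.INTER_CUBIC))
g=cv2.resize(cv2.cvtColor(crop,cv2.COLOR_BGR2GRAY),None,fx=4,fy=4,interpolation=cv2.INTER_CUBIC)
for t in (90,105,120):
    m=(g>t).astype(np.uint8)
    cs,h=cv2.findContours(m,cv2.RETR_CCOMP,cv2.CHAIN_APPROX_NONE)
    for k,q in zip(cs,h[0]):
        a=cv2.contourArea(k)/16
        if a>60:
            r=cv2.minAreaRect(k); 
            print(t,"hole" if q[3]>=0 else "blob",round(a),np.round((np.array(r[0])+.5)/4-.5+[x0,y0],1),np.round(np.array(r[1])/4,1),round(r[2],1))
E
```

```text
90 blob 142 [290.8 266.1] [ 6.5 43.8] 90.0
90 blob 348 [218.7 219.6] [16.3 23.1] 81.6
90 blob 130 [267.7 212.6] [12.7 13.3] 45.0
90 blob 11652 [244.5 205.2] [101.2 149.8] 90.0
90 hole 1500 [217.2 218.4] [41.3 37.4] 81.5
90 hole 1490 [266.7 211. ] [41.4 37.4] 81.4
105 blob 119 [294.4 266.4] [36.  6.] -0.0
105 blob 330 [218.7 219.6] [15.8 22.5] 81.6
105 blob 121 [267.8 212.6] [12.5 12.2] 90.0
105 blob 11518 [244.5 205.1] [101.  149.8] 90.0
105 hole 1557 [217.2 218.4] [42.3 38.4] 81.4
105 hole 1562 [266.8 211. ] [42.5 38.5] 81.5
120 blob 106 [294.4 266.5] [ 5.8 35.5] 90.0
120 blob 312 [218.7 219.7] [15.3 22.1] 81.3
120 blob 111 [267.8 212.6] [12.  11.8] 90.0
120 blob 2833 [244.5 172.9] [ 36.5 149.8] 90.0
```

View pics/crop0.png

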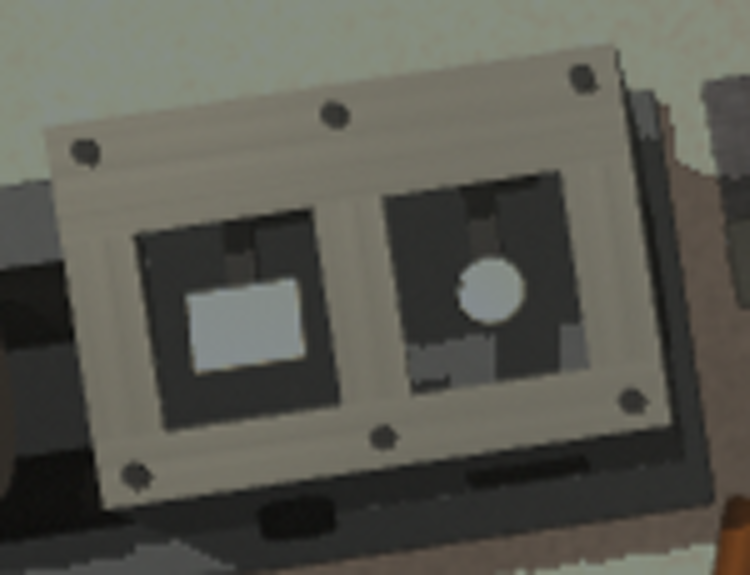

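```bash
python3 - <<'E'
from h import *
c=get_calibration("top")
wl=ray(c,(217.2,218.4),.155);wr=ray(c,(266.75,211.),.155)
d=wl-wr; print("win",wl,wr,"dist",np.linalg.norm(d),"yaw",np.degrees(np.arctan2(-d[0],d[1])))
pl=ray(c,(218.7,219.6),.140);pr=ray(c,(267.75,212.6),.140)
print("pads d,b",pl,pr)
s=sense();R=s["eef_rot"];p=s["position"]
y=np.arctan2(-d[0],d[1]); ex=np.array([np.cos(y),np.sin(y),0]);ey=np.array([-np.sin(y),np.cos(y),0])
for w,q in((wl,pl),(wr,pr)): print("pad rel window mill",(q-w)@ex,(q-w)@ey)
print("tool yaw",np.degrees(np.arctan2(R[1,0],R[0,0])))
for n,t in(("brake",pr),("drive",pl)):
    t=t.copy();t[2]=.23; print(n,R.T@(t-p),R.T@(t-p)/.8)
E
```

```text
win [0.57862554 0.12646753 0.155     ] [0.59167264 0.02737453 0.155     ] dist 0.09994823673882719 yaw 7.500715134183202
pads d,b [0.57875205 0.12649801 0.14      ] [0.59116978 0.02711126 0.14      ]
pad rel window mill 0.00012940539974252524 1.369678879942573e-05
pad rel window mill -0.0005329208236436091 -0.00019537308887693878
tool yaw 21.241267856816084
brake [ 0.56080848 -0.48573531  0.00119336] [ 0.7010106  -0.60716913  0.0014917 ]
drive [ 0.58524179 -0.58286886  0.00130049] [ 0.73155224 -0.72858607  0.00162561]
```

>>> {"api": "apply_moves", "payload": {
  "series": [0.02,-0.017,-0.01,0.01,0.06,-0.052,-0.02,0.03,0.1,-0.087,-0.02,0.05,0.14,-0.121,-0.02,0.0763,0.18,-0.156,-0.02,0.0763,0.22,-0.191,-0.02,0.0763,0.26,-0.225,-0.02,0.0763,0.3,-0.26,-0.02,0.0763,0.34,-0.294,-0.02,0.0763,0.38,-0.329,-0.02,0.0763,0.42,-0.364,-0.02,0.0763,0.46,-0.398,-0.02,0.0763,0.5,-0.433,-0.02,0.0763,0.54,-0.468,-0.02,0.0763,0.58,-0.502,-0.02,0.0763,0.62,-0.537,-0.02,0.0763,0.66,-0.572,-0.02,0.0763,0.69,-0.598,-0.02,0.0763,0.701,-0.607,-0.02,0.0763,0.701,-0.607,-0.02,0.0763],
  "grip": -1
}}

```text
clock: 1.77
position: [0.5922, 0.0313, 0.2467]
eef_rot: [[0.991, 0.136, -0.001], [0.136, -0.991, 0.002], [-0.0, -0.002, -1.0]]
contact_force: [-0.8, -0.3, -0.9]
opening: 0.0
grip_force: 0.0
```

>>> {"api": "apply_moves", "payload": {
  "series": [0,0,0,0,0,0,0,0,0,0,0,0]
}}

```text
clock: 2.02
position: [0.591, 0.0253, 0.2473]
eef_rot: [[0.992, 0.129, -0.0], [0.129, -0.992, -0.0], [-0.0, 0.0, -1.0]]
contact_force: [0.4, -0.9, -0.4]
opening: -0.0003
grip_force: 0.0
```

```bash
python3 - <<'E'
from h import *
a=snapshot("side")[170:310,190:370]; w=snapshot("wrist")
cv2.imwrite("pics/side1.png",np.hstack([cv2.resize(a,(420,327),interpolation=cv2.INTER_CUBIC),cv2.resize(w,(380,327))[:, :]]))
s=sense();R=s["eef_rot"];p=s["position"];print(s["clock"],p,s["opening"],s["contact_force"])
print(np.degrees(np.arctan2(R[1,0],R[0,0])),R[:,2])
for t in((.5914,.0272,.1415),(.5787,.1265,.1415)):print(R.T@(np.array(t)-p)/.8)
E
```

```text
2.1167 [0.59106833 0.02550546 0.24745145] 3.8264007720441214e-05 [-0.46690027  0.02391366 -0.4478312 ]
7.415527317614411 [ 9.29805935e-05 -2.80344907e-04 -9.99999956e-01]
[ 0.00067709 -0.00208536  0.13243875]
[ 0.00095497 -0.1272211   0.13240248]
```

View pics/side1.png

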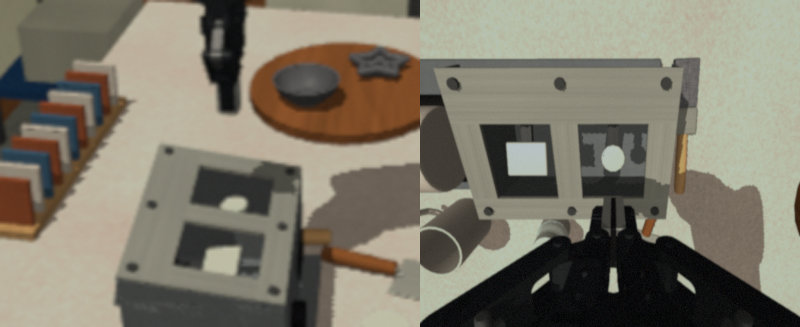

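Wrist and side views: the closed, slim fingers are hovering over the round pad (613,158 in the composite), and the window is much wider than they are. Descending.

>>> {"api": "apply_moves", "payload": {
  "series": [0.0007,-0.002,0.02,0,0.0007,-0.002,0.05,0,0.0007,-0.002,0.08,0,0.0007,-0.002,0.1,0,0.0007,-0.002,0.11,0,0.0007,-0.002,0.115,0,0.0007,-0.002,0.115,0,0.0007,-0.002,0.115,0]
}}

```text
clock: 2.78
position: [0.5922, 0.0282, 0.1563]
eef_rot: [[0.991, 0.13, 0.001], [0.13, -0.991, 0.0], [0.001, -0.0, -1.0]]
contact_force: [0.4, 0.0, 0.4]
opening: -0.0001
grip_force: 0.0
```

```bash
python3 - <<'E'
from h import *
a=snapshot("side")[170:310,190:370]; w=snapshot("wrist")
cv2.imwrite("pics/side2.png",np.hstack([cv2.resize(a,(420,327),interpolation=cv2.INTER_CUBIC),cv2.resize(w,(380,327))]))
s=sense();print(s["clock"],s["position"],s["contact_force"])
E
```

```text
2.8833 [0.59228367 0.02833527 0.15648732] [0.13489253 0.51989739 0.61609405]
```

View pics/side2.png

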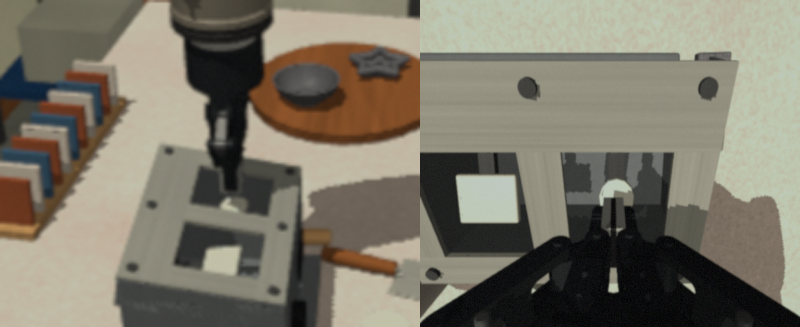

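```bash
python3 - <<'E'
from h import *
c=get_calibration("wrist");s=sense();R=s["eef_rot"];p=s["position"]
w=snapshot("wrist")
K=c["intrinsics"]
def pr(t):
    q=c["orientation"].T@(p+R@np.array(t)-c["xyz"]);u=K@q;return (u[:2]/u[2]).round().astype(int)
print("cam in tool",R.T@(c["xyz"]-p))
for z,col in((0,(0,255,0)),(-.02,(255,255,0)),(-.036,(0,0,255)),(-.055,(255,0,255))):
  for y in (-.036,-.02,-.0145,.0145,.02,.036):
    a=pr((.011,y,z));b=pr((-.011,y,z));cv2.line(w,tuple(map(int,a)),tuple(map(int,b)),col,1)
w=cv2.convertScaleAbs(w,alpha=1.6,beta=25)
cv2.imwrite("pics/w3.png",cv2.resize(w[200:480,120:520],None,fx=2,fy=2))
E
```

```text
cam in tool [ 0.07584741 -0.00111677 -0.14287249]
```

View pics/w3.png

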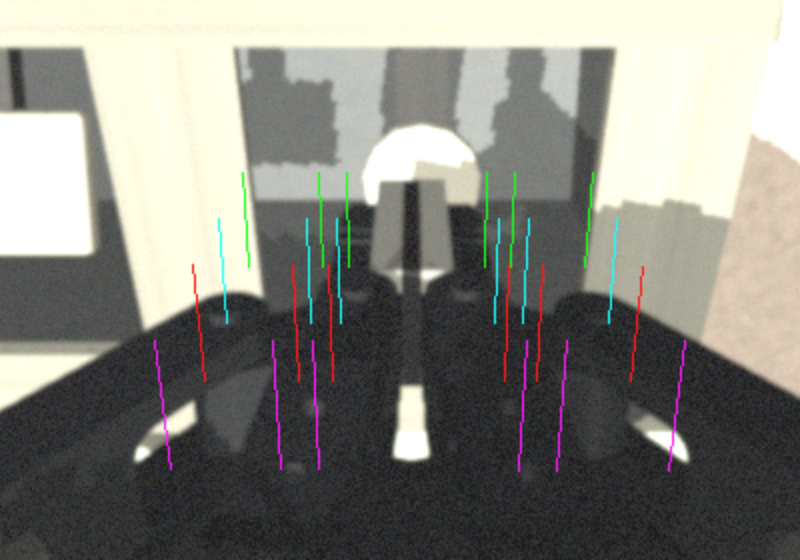

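Composite: the finger block is narrow (±15 mm). The knuckles, near (235,300) and (585,300), begin about 40–44 mm behind the tip at y about ±33 mm, so they stay about 5 mm above the panel when the lever is at its stop. I'll descend slowly and check the force.

>>> {"api": "apply_moves", "payload": {
  "series": [-0.001,0.001,0.005,0,-0.001,0.001,0.01,0,-0.001,0.001,0.014,0,-0.001,0.001,0.018,0,-0.001,0.001,0.022,0,-0.001,0.001,0.026,0,-0.001,0.001,0.03,0,-0.001,0.001,0.034,0,-0.001,0.001,0.036,0,-0.001,0.001,0.036,0]
}}

```text
clock: 3.77
position: [0.591, 0.0275, 0.1261]
eef_rot: [[0.991, 0.131, -0.0], [0.131, -0.991, 0.0], [-0.0, -0.0, -1.0]]
contact_force: [-0.2, 0.5, 0.3]
opening: -0.0002
grip_force: 0.0
```

```bash
python3 - <<'E'
from h import *
a=snapshot("side")[190:310,230:350]; w=snapshot("wrist")[200:480,120:520]
cv2.imwrite("pics/side4.png",np.hstack([cv2.resize(a,(400,400),interpolation=cv2.INTER_CUBIC),cv2.convertScaleAbs(cv2.resize(w,(400,400)),alpha=1.5,beta=20)]))
for i in range(3):
    s=sense();print(s["clock"],s["position"],s["contact_force"]);snapshot("top")
E
```

```text
3.8667 [0.59106799 0.02748806 0.12646006] [0.03625504 0.22375185 0.66131465]
3.9167 [0.59110563 0.02748345 0.12655316] [ 0.24574389 -0.65193631  0.10953639]
3.9667 [0.59109784 0.02749732 0.12659169] [-0.95344256 -0.0319526   0.68603264]
```

View pics/side4.png

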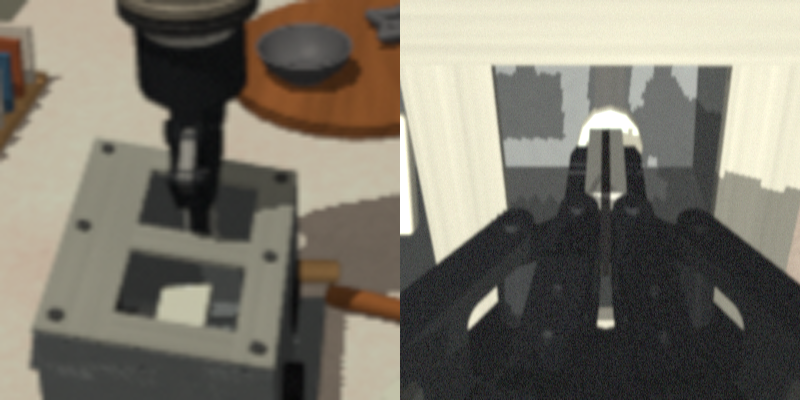

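The tip is inside the window on the pad, with the knuckles inside or above the edges. Pressing the remaining few mm.

>>> {"api": "apply_moves", "payload": {
  "series": [0,0,0.002,0,0,0,0.004,0,0,0,0.0055,0,0,0,0.007,0]
}}

```text
clock: 4.35
position: [0.5915, 0.0276, 0.1211]
eef_rot: [[0.991, 0.131, 0.001], [0.131, -0.991, 0.0], [0.001, -0.0, -1.0]]
contact_force: [2.3, 0.2, 9.5]
opening: -0.0001
grip_force: 4.9
```

>>> {"api": "apply_moves", "payload": {
  "series": [0,0,0.001,0,0,0,0.001,0]
}}

```text
clock: 4.52
position: [0.5917, 0.0276, 0.1209]
eef_rot: [[0.991, 0.131, 0.002], [0.131, -0.991, 0.0], [0.002, 0.0, -1.0]]
contact_force: [-1.5, 0.0, 12.4]
opening: 0.0
grip_force: 6.4
```

>>> {"api": "apply_moves", "payload": {
  "series": [0,0,0.0015,0,0,0,0.0015,0]
}}

```text
clock: 4.68
position: [0.5918, 0.0276, 0.1205]
eef_rot: [[0.991, 0.131, 0.002], [0.131, -0.991, 0.0], [0.002, 0.0, -1.0]]
contact_force: [-6.3, -1.2, 25.9]
opening: 0.0001
grip_force: 12.8
```

>>> {"api": "apply_moves", "payload": {
  "series": [0,0,-0.01,0,0,0,-0.03,0,0,0,-0.06,0,0,0,-0.095,0,0,0,-0.11,0,0,-0.03,-0.11,0,0,-0.07,-0.11,0,0,-0.1,-0.11,0,0,-0.12,-0.11,0,0.0007,-0.125,-0.11,0,0.0007,-0.125,-0.11,0,0.0007,-0.125,-0.11,0]
}}

```text
clock: 5.68
position: [0.5784, 0.1258, 0.2066]
eef_rot: [[0.991, 0.13, -0.001], [0.13, -0.991, -0.0], [-0.001, 0.0, -1.0]]
contact_force: [0.6, -0.8, 0.1]
opening: -0.0002
grip_force: 0.0
```

```bash
python3 - <<'E'
from h import *
w=snapshot("wrist");a=snapshot("side")[170:310,190:370]
cv2.imwrite("pics/w5.png",np.hstack([cv2.resize(a,(420,327),interpolation=cv2.INTER_CUBIC),cv2.resize(w,(380,327))]))
s=sense();R=s["eef_rot"];p=s["position"];print(s["clock"],p,s["contact_force"],np.degrees(np.arctan2(R[1,0],R[0,0])))
print(R.T@(np.array((.5787,.1265,.1205))-p)/.8)
E
```

```text
5.7833 [0.57866699 0.12520014 0.20672271] [-0.35068661 -0.2648987  -0.07494398] 7.413542118655555
[ 0.00028695 -0.00165966  0.10777748]
```

View pics/w5.png

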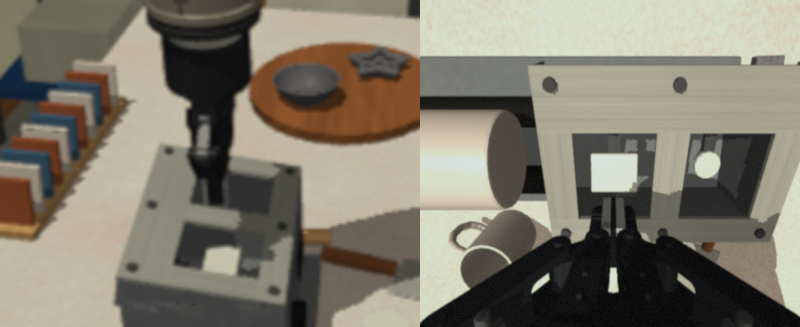

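The round pad now looks lower and smaller in its window (707,165), and the tip is over the rectangular pad (613,172). Pressing the drive lever.

>>> {"api": "apply_moves", "payload": {
  "series": [0.0003,-0.0015,0.015,0,0.0003,-0.0015,0.035,0,0.0003,-0.0015,0.05,0,0.0003,-0.0015,0.06,0,0.0003,-0.0015,0.066,0,0.0003,-0.0015,0.072,0,0.0003,-0.0015,0.077,0,0.0003,-0.0015,0.082,0,0.0003,-0.0015,0.087,0,0.0003,-0.0015,0.092,0,0.0003,-0.0015,0.096,0,0.0003,-0.0015,0.1,0,0.0003,-0.0015,0.102,0,0.0003,-0.0015,0.102,0]
}}

```text
clock: 6.95
position: [0.5787, 0.1279, 0.1251]
eef_rot: [[0.991, 0.131, 0.0], [0.131, -0.991, 0.0], [0.0, -0.0, -1.0]]
contact_force: [0.8, -0.2, 0.1]
opening: -0.0
grip_force: 0.0
```

>>> {"api": "apply_moves", "payload": {
  "series": [0,0,0.002,0,0,0,0.004,0,0,0,0.0055,0,0,0,0.0065,0,0,0,0.007,0,0,0,0.007,0]
}}

```text
clock: 7.45
position: [0.5792, 0.1281, 0.1209]
eef_rot: [[0.991, 0.131, 0.002], [0.131, -0.991, 0.0], [0.002, -0.0, -1.0]]
contact_force: [-3.7, -1.9, 18.3]
opening: 0.0003
grip_force: 9.3
```

>>> {"api": "apply_moves", "payload": {
  "series": [0,0,0.001,0,0,0,0.001,0]
}}

```text
clock: 7.62
position: [0.5793, 0.1281, 0.1206]
eef_rot: [[0.991, 0.13, 0.002], [0.13, -0.991, 0.0], [0.002, 0.0, -1.0]]
contact_force: [-7.2, -2.6, 26.8]
opening: 0.0
grip_force: 13.6
```

>>> {"api": "apply_moves", "payload": {
  "series": [0,0,-0.01,0,0,0,-0.03,0,0,0,-0.06,0,0,0,-0.1,0,0,0,-0.14,0,0,0.03,-0.16,0,0,0.07,-0.16,0,0,0.11,-0.16,0,0,0.15,-0.16,0,0,0.19,-0.16,0,0,0.23,-0.16,0,0,0.27,-0.16,0,0,0.31,-0.16,0,0,0.35,-0.16,0,0,0.39,-0.16,0,0,0.42,-0.16,0,0,0.44,-0.16,0,0,0.44,-0.16,0,0,0.44,-0.16,0]
}}

```text
clock: 9.2
position: [0.6243, -0.2212, 0.2465]
eef_rot: [[0.992, 0.13, -0.001], [0.13, -0.992, 0.001], [-0.001, -0.001, -1.0]]
contact_force: [0.1, 0.6, 0.4]
opening: 0.0001
grip_force: 0.0
```

```bash
python3 - <<'E'
from h import *
im=snapshot("top"); s0=snapshot("side");old=cv2.imread("pics/top0.png");so=cv2.imread("pics/side0.png")
s=sense();print(s["clock"],s["position"],s["contact_force"])
cs={n:get_calibration(n) for n in("top","side")}
def blobs(im,box):
    x,y,w,h=box;g=cv2.cvtColor(im[y:y+h,x:x+w],cv2.COLOR_BGR2GRAY);g=cv2.resize(g,None,fx=4,fy=4,interpolation=cv2.INTER_CUBIC)
    k=max(cv2.findContours((g>105).astype(np.uint8),cv2.RETR_EXTERNAL,2)[0],key=cv2.contourArea)
    m=cv2.moments(k);return round(m["m00"]/16,1),np.round([m["m10"]/m["m00"]/4-.4+x,m["m01"]/m["m00"]/4-.4+y],2)
for n,b in(("brake",(255,200,24,24)),("drive",(204,208,30,24))): print(n,blobs(old,b),blobs(im,b))
for w,nm in(((.5914,.0272),"brake"),((.5787,.1265),"drive")):
  for z in(.1415,.1205):
    c=cs["top"];q=c["intrinsics"]@c["orientation"].T@(np.array([*w,z])-c["xyz"]);print(nm,z,q[:2]/q[2])
d=cv2.absdiff(im,old).max(2)
a=im[155:350,60:340]
cv2.imwrite("pics/end.png",np.vstack([np.hstack([cv2.resize(im,(400,300)),cv2.resize(s0,(400,300))]),np.hstack([cv2.resize(a,(400,279)),cv2.cvtColor(cv2.resize(np.minimum(d,60)*4,(400,279)),cv2.COLOR_GRAY2BGR)])]))
E
```

```text
9.3 [ 0.62465192 -0.21944694  0.24678494] [-0.44876981 -0.54201479 -0.25994398]
brake (120.8, array([267.71, 212.57])) (133.8, array([268.66, 213.76]))
drive (330.0, array([218.69, 219.63])) (354.6, array([220.61, 220.92]))
brake 0.1415 [267.62004991 212.35473212]
brake 0.1205 [268.80123753 214.19959034]
drive 0.1415 [218.54910252 219.50070239]
drive 0.1205 [220.60987912 221.21756472]
```

View pics/end.png

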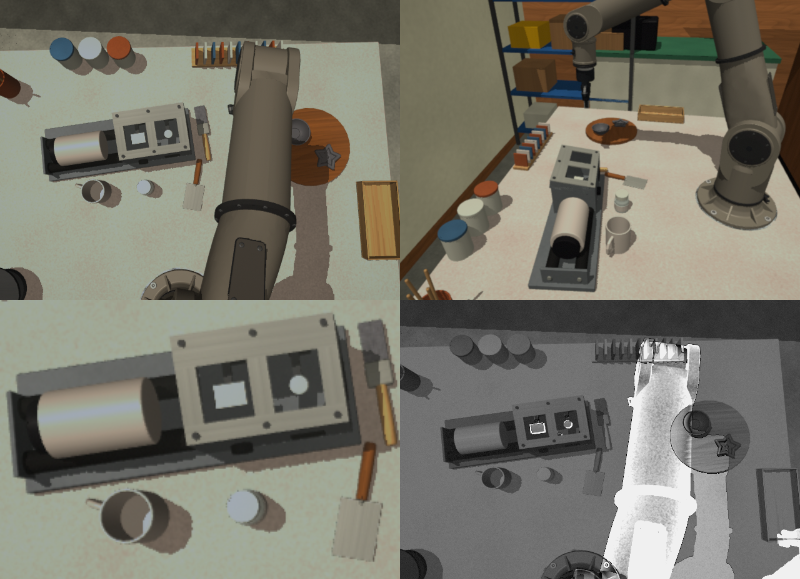

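The final view shows both pads lower in their windows, at the image positions predicted for fully down, and nothing else has changed. Both presses ended on a hard stop (26–27 N) at z = 0.1205.

```bash
python3 -c "
from cell import *
print(job_done())"
```

```text
the job is handed in; nothing more can be done
None
```

The brake lever and then the drive lever were pressed down to their stops, the arm was withdrawn clear with nothing else seen to move, and the job was handed in at about 9.5 s (no verdict was returned).

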